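# Set the grommet in a pattern board on the hand press

### The job

Set the brass grommet in the plywood pattern board: without lifting the board, push it back flat against the metal fence of the press table and slide it along the fence until the grommet sits centred under the ram, within 5 mm. Then push the press's red ball handle down as far as it goes so that the ram drives the grommet home, and let the handle come back up, leaving the board where it is. Never bring the ram down while the grommet is not under it, and do not disturb the other things on the bench.

Things in the scene. Friction and masses are not known exactly. Their poses are not given: they have to be found in the camera images.
- snap_press: Green hand press, fixed; place and heading vary. Origin: on the bench top, 2 mm behind the ram's axis. x points away from the operator to the press's column (behind the fence, x over 54 mm), y left along the fence, z up. Its head (254 mm high, 32 mm wide) is above the ram; the 12 mm wide lever arm runs forward over the table along y = 0, 245 to 315 mm up: keep the gripper's body beside it.
- work_table: Light plywood table fixed to the press; same origin and axes as the press. Top 72.5 mm above the bench, from x = -100 to +50 mm and y = -245 to +125 mm. The aluminium fence runs along y on it, 17 mm high, front face at x = +35 mm. A 34 mm hole surrounds the anvil under the ram.
- pattern_board: Loose brown plywood board, 84 mm in its x, 180 mm in its y, 12 mm thick, about 0.2 kg, on the table right of the ram, up to 25 mm short of the fence, a little askew. Origin: centre of its underside; z up. The grommet is at x = +5, y = +15 mm, 37 mm from the back edge: with that edge flat on the fence it is in line with the ram and only the slide to the left (+y) remains.
- grommet_top (a point): Centre of the top of the brass grommet, an 18 mm flange standing 6 mm above the board, on a white 29 mm spot.
- grommet (a joint): How far the grommet is driven into the board: 0 proud, 0.005 m fully home (flange top then 1 mm above the board). Stiff: it takes 30 N and stays where it is pressed.
- ram_tip (a point): Centre of the lower end of the ram, 12 mm across; 97 mm above the bench when the handle is up, 85 mm when fully down.
- lever_ball (a point): Centre of the red ball (32 mm) at the front end of the lever. Up: x = -159 mm, y = 0, z = 327 mm in the press frame. It goes down in an arc of 218 mm radius about an axis along y through x = +41 mm, z = 240 mm, to x = -176 mm, z = 223 mm.
- snap_press_lever (a joint): Lever angle, rad: 0 up (a spring brings it back there when let go), 0.489 fully down at its stop. It takes about 5 to 12 N down on the ball; the ram goes down 24.6 mm per rad.
- eyelet_tin: Bystander: round grey tin, 67 mm across, 28 mm high, on the bench at the right. Origin: centre of its underside.
- tack_hammer: Bystander: tack hammer with wooden handle, 259 mm long, 22 mm high, lying left of the press. Origin: under its middle.
- mug_8: Bystander: white mug, 97 mm high, at the far left. Origin: centre of its underside.
Mind the look-alikes: they are no part of the job. What is shaped like the pattern_board but orange is not meant.

How it is judged:
On the way, in this order (a step that is already met when the one before it is completed fails the run):
1. the board lies flat along the fence with the grommet, still proud, centred under the raised ram (horizontal distance between grommet_top and ram_tip below 0.005 m and angle between the y axis of pattern_board and the y axis of snap_press, either way round below 0.04 rad and x of pattern_board in the frame of snap_press above -0.0117 m and value of joint snap_press_lever below 0.1 rad and value of joint grommet below 0.002 m), for 0.2 s.
2. the ram, brought down by the lever, drives the grommet home (value of joint snap_press_lever above 0.4 rad and value of joint grommet above 0.004 m and horizontal distance between grommet_top and ram_tip below 0.006 m), for 0.1 s.
At the end, for the whole second after the job is handed in: The grommet is driven down at least 4 mm and still within 6 mm of the ram's axis; the board lies flat and still, within 0.04 rad and 4.5 mm of lying flush on the fence; the lever is back up (under 0.1 rad) (value of joint grommet above 0.004 m and horizontal distance between grommet_top and ram_tip below 0.006 m and angle between the y axis of pattern_board and the y axis of snap_press, either way round below 0.04 rad and x of pattern_board in the frame of snap_press above -0.0117 m and value of joint snap_press_lever below 0.1 rad and linear speed of pattern_board below 0.01 m/s and angle between pattern_board's own z axis and vertical below 0.05 rad); the robot touches nothing.
It fails at once if the ram comes down (lever over 0.25 rad) while the grommet is more than 8 mm off its axis (value of joint snap_press_lever above 0.25 rad and horizontal distance between grommet_top and ram_tip above 0.008 m).
It fails at once if the board is tipped or lifted off the table (angle between pattern_board's own z axis and vertical above 0.2 rad or z of pattern_board in the frame of snap_press above 0.09 m).
It fails at once if a bystander is shifted by more than 20 mm (distance of any of eyelet_tin, tack_hammer, mug_8 from where it was at the start of the episode above 0.02 m).
It also fails if it takes over 59 s, if anything falls off the work surface, if the arm or the gripper's body presses on something with over 40 N, if the wrist force passes 120 N, or if a joint passes its speed limit or range.

### The arm

A 7-joint arm with a two-finger parallel gripper is mounted at the origin on a cart in front of the work surface, level with it; the furniture and walls round the work are solid. World frame = base frame: x ahead of the robot, y to its left, z up, the work surface at z = 0. Lengths are in m, angles in rad, forces in N, time in s.
With the tool pointing down it reaches from about 0.4 to 0.85 m from the base axis. Payload 10.4 kg.
Tool frame: the origin (TCP) lies midway between the tips of the shut fingers; the grasp point (between the pads) lies 19 mm behind it; z points along the fingers, y is the line along which they close (so a half turn about z gives the same grasp; the last joint's range is limited). The gripper opens to 87 mm and grips with 3 to 60 N. Pads are 19 mm wide; open, the fingers measure 117 mm over their backs; the gripper's body (75 mm by 190 mm) begins 51 mm behind the grasp point.
Start: joints at [-1.154, 0.332, -0.065, 1.46, 0.022, 1.35, -0.088], TCP at [0.266, 0.566, 0.223] pointing down, gripper open.
Joint ranges: [-2.6, 2.6], [-0.5, 2.12], [-1.47, 1.34], [0.16, 2.42], [-1.27, 4.41], [0.06, 2.06], [-2.6, 2.6]. Speed limits (rad/s): [2.22, 2.22, 2.79, 2.79, 3.14, 3.14, 3.14].

### API

Orientations are given as a unit quaternion [x, y, z, w].
In Python, from bench import r gives the robot as it stands.
- The arm moves only by the tool arm_command, never from a script. Its arguments are lists of equal length, an entry for each row: "xyz": the shift along the world's x, y, z in m, a list of three; "rot": the turn, a rotation vector about the world's x, y, z in rad, a list of three. In form: {"xyz": [[tx, ty, tz], ...], "rot": [[ax, ay, az], ...]}. A call has 1 to 20 rows; each row is the pose to reach, as a shift and turn from the pose commanded when the call began; what a row does not reach only later rows make up. A row lasts 1/12 s, in which the tool goes at most 41.7 mm and 7.16 degrees, less where a joint would pass 70% of its speed; a pose out of reach is approached as far as the arm can. A call with a gripper value outside its range is refused whole. "grip" is the opening, from 0 (shut) to 1 (fully open), set as the call begins (left out, the last holds). The fingers move at their own pace and stop on an object; "squeeze" is the grip in N (left out, the last holds). Time passes only in rows, so rows that repeat a pose let the fingers close. It gives the time, the measured TCP pose, the force, the opening and the grip force at its end, in the units of the state.
- r.read_state(): the state, without advancing time (a new reading comes with each control period).
- r.camera(name): name is "side" or "top"; returns the picture (400x640x3 uint8, red, green, blue); there is no depth.
- r.camera_model(name): a dict with "fx", "fy", "cx", "cy" (pixels), "T" (4x4, takes a point from camera to world coordinates). Camera axes: x right, y up, looking along -z (the intrinsics and any distortion apply to the point x, -y, -z); pixel columns grow to the right and rows downward; lengths in m; the calibration is good to about 2 mm. A picture is of the moment at which its call begins. camera_model takes no time and is no camera call.
- r.close_job(): hands the job in; it is judged then, once.
Trained networks look in the newest picture that a camera, given by its name, has taken for a name from the list of things; names that differ only in an ending like _2 or _b are one class to them, and where a whole thing is asked for, a point or a joint stands for the part that bears it (a point fixed in the world has none). Each returns a list of dicts, best first, with "conf" (0 to 1); they miss things now and then, are a little off and sometimes report something else, mostly with a low value. They report only what shows in the picture. A call takes as long as a camera call. They do not tell look-alikes from the thing itself.
- r.look_for(label, camera): "at" ([x, y, z] in m, in the coordinates of the camera as it stood for that picture, good to about 4 mm: the middle of the surface that is visible of it).
- r.spot_point(label, camera): "at" ([x, y, z] in m, in the coordinates of the camera as it stood for that picture, good to about 4 mm: a listed point, or the origin of a listed thing).
The state is a dict: "time": time; "joint_positions": joint angles; "joint_vel": joint speeds; "joint_torque": joint torques, N m; "ee_pos": TCP position; "eef_rot": TCP orientation; "ft_force": force on the tool from outside, world axes, zero at the start; "torque": the same for the moment, N m; "width": finger opening in m; "grip_force": force on a finger pad.
Only numpy, scipy, OpenCV 4.12 (cv2) and the standard library are available. Lean on these libraries where they do the work, as an engineer would, in place of code of your own. Each camera call takes 0.05 s, during which the arm holds its last target. There are 200 camera calls.

## Working session

There is one attempt and no reset: what is moved stays moved. The work goes in short steps, Python scripts to look and compute and a tool call to move; the robot and the scene stay as the last step left them, time stands still between calls to the robot, and variables do not carry over. Pictures are saved under pics/ and viewed, at most 10 in all, crops included, and the job is handed in when it is done.

Besides the shell and the picture viewer there is one more tool, called by a JSON object that holds its "fn" and its "kwargs", one argument or row to a line. arm_command: Moves the arm, as the interface text tells. Its arguments: {"type":"object","properties":{"xyz":{"type":"array"},"rot":{"type":"array"},"grip":{"type":"number"},"squeeze":{"type":"number"}},"required":["xyz","rot"]}

```bash
mkdir -p pics; ls
cat > h.py <<'E'
import numpy as np, cv2
from bench import r
def w(cam,p):
    T=np.array(r.camera_model(cam)["T"]); return (T@np.r_[p,1])[:3]
def snap(cam,name):
    im=np.array(r.camera(cam)); cv2.imwrite(f"pics/{name}.png",im[...,::-1]); return im
def ray(cam,u,v,z):
    m=r.camera_model(cam);T=np.array(m["T"]);d=T[:3,:3]@np.array([(u-m["cx"])/m["fx"],-(v-m["cy"])/m["fy"],-1]);o=T[:3,3]
    return o+d*(z-o[2])/d[2]
def pix(cam,p):
    m=r.camera_model(cam);T=np.linalg.inv(np.array(m["T"]));q=T@np.r_[p,1]
    return np.array([m["cx"]+m["fx"]*q[0]/-q[2], m["cy"]+m["fy"]*q[1]/q[2]])
E
python3 - <<'E'
from h import *
np.set_printoptions(precision=4,suppress=True)
for c in("top","side"):
    snap(c,c+"0"); m=r.camera_model(c); print(c,{k:v for k,v in m.items() if k!="T"},np.array(m["T"]))
    for l in("snap_press","pattern_board","grommet_top","ram_tip","lever_ball","eyelet_tin","tack_hammer","mug_8"):
        print(l,[(round(d["conf"],2),w(c,d["at"])) for d in r.spot_point(l,c)[:3]])
print(r.read_state())
E
```

```text
pics
top {'fx': 401.53823804211765, 'fy': 401.53823804211765, 'cx': 318.8701011828698, 'cy': 190.7087922228745} [[-0.0166  0.9983 -0.0553  0.4866]
 [-0.9999 -0.0166  0.0005  0.097 ]
 [-0.0004  0.0553  0.9985  1.8512]
 [ 0.      0.      0.      1.    ]]
snap_press [(0.66, array([0.6262, 0.0659, 0.0013]))]
pattern_board [(0.76, array([ 0.5955, -0.0594,  0.0701])), (0.65, array([ 0.7627, -0.2859, -0.0025]))]
grommet_top []
ram_tip []
lever_ball [(0.51, array([0.4653, 0.0745, 0.3291])), (0.23, array([0.438 , 0.5682, 0.0037]))]
eyelet_tin [(0.7, array([ 0.5735, -0.3835,  0.0016]))]
tack_hammer [(0.55, array([0.5637, 0.4226, 0.0011]))]
mug_8 [(0.82, array([0.437 , 0.5635, 0.0029]))]
side {'fx': 366.3716954695182, 'fy': 366.3716954695182, 'cx': 319.05537960910766, 'cy': 200.3653104824341} [[ 0.9159  0.2264 -0.3314  0.2031]
 [-0.4006  0.5647 -0.7215 -0.7792]
 [ 0.0238  0.7936  0.6079  0.9441]
 [ 0.      0.      0.      1.    ]]
snap_press [(0.88, array([0.6275, 0.0618, 0.0011])), (0.24, array([ 0.601 , -0.0609,  0.0731]))]
pattern_board [(0.82, array([ 0.7658, -0.2887, -0.0027])), (0.76, arr
[... 224 characters left out ...]
, 0.3323]))]
eyelet_tin [(0.61, array([ 0.5787, -0.3873, -0.0035]))]
tack_hammer [(0.56, array([0.5663, 0.4183, 0.0002]))]
mug_8 [(0.84, array([0.4418, 0.5642, 0.0017]))]
{'time': 0.9, 'joint_positions': array([-1.1536,  0.3322, -0.0647,  1.4601,  0.0216,  1.3499, -0.0885]), 'joint_vel': array([-0.0006,  0.0004,  0.0003,  0.0012,  0.0012, -0.0009,  0.0023]), 'joint_torque': array([  0.    , -62.3025,   0.0249, -39.0131,  -0.0611,   0.0315,
         0.    ]), 'ee_pos': array([0.2661, 0.5656, 0.2226]), 'eef_rot': array([0.2181, 0.9759, 0.0001, 0.    ]), 'ft_force': array([ 0.0786, -0.6077,  0.657 ]), 'torque': array([ 0.0215, -0.022 , -0.0368]), 'grip_force': 0.0, 'width': 0.08718316955249249}
```

Run:
```python
import cv2
a=cv2.imread("pics/top0.png")[80:280,220:440]; b=cv2.imread("pics/side0.png")
cv2.imwrite("pics/topc.png",cv2.resize(a,None,fx=3,fy=3,interpolation=cv2.INTER_CUBIC)[:600])
```

```text
(no output)
```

View pics/topc.png

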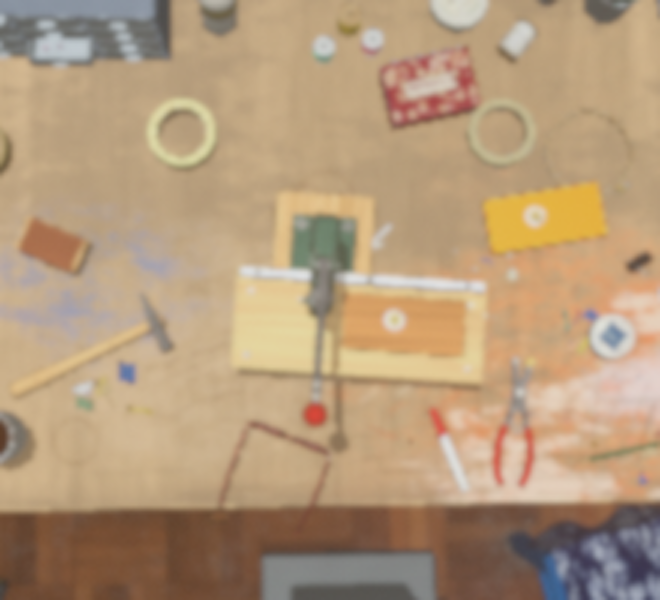

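View pics/side0.png

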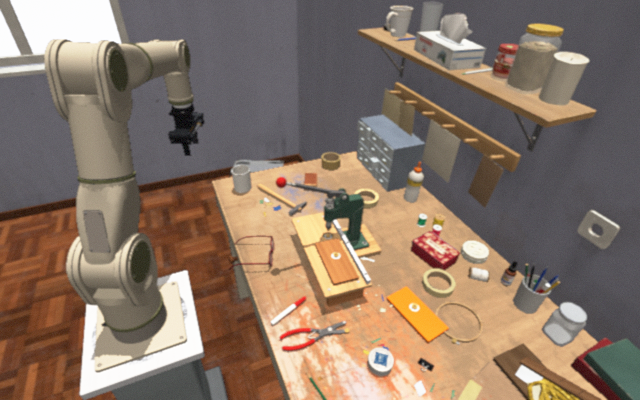

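The top crop shows the table, with the fence at crop (240,268)-(487,287). The brown board spans crop (340-465, 293-355) with its grommet at (394,320), and the ball is at (315,414). The orange look-alike sits apart at (545,217). Next I measure the edges.

```bash
cat >> h.py <<'E'
def board(im):
    hsv=cv2.cvtColor(im,cv2.COLOR_RGB2HSV)
    x0,y0,x1,y1=295,165,384,212
    return hsv[y0:y1,x0:x1],(x0,y0)
E
python3 - <<'E'
from h import *
np.set_printoptions(precision=4,suppress=True,linewidth=200)
im=cv2.imread("pics/top0.png")[...,::-1].copy()
hsv=cv2.cvtColor(im,cv2.COLOR_RGB2HSV)
for c in (315,340,350,360,370):
    print(c,[tuple(map(int,hsv[v,c])) for v in range(164,214)])
print(np.array([hsv[190,c] for c in range(325,385)]).tolist())
E
```

```text
315 [(19, 94, 217), (19, 93, 217), (19, 94, 217), (19, 92, 217), (19, 83, 216), (18, 46, 215), (17, 10, 220), (0, 0, 220), (20, 14, 214), (20, 52, 219), (20, 78, 225), (20, 88, 228), (19, 91, 228), (20, 91, 228), (20, 87, 228), (21, 85, 228), (21, 84, 228), (21, 84, 228), (21, 85, 228), (21, 85, 228), (21, 83, 228), (22, 79, 228), (23, 78, 228), (22, 81, 228), (22, 81, 228), (23, 76, 228), (24, 75, 228), (23, 76, 228), (22, 79, 228), (22, 78, 228), (22, 78, 228), (23, 77, 228), (23, 77, 228), (23, 78, 228), (23, 81, 228), (21, 83, 228), (21, 84, 228), (21, 83, 227), (21, 84, 219), (21, 87, 197), (19, 90, 170), (17, 87, 167), (17, 83, 185), (17, 80, 198), (17, 78, 203), (17, 78, 203), (17, 79, 203), (18, 80, 202), (17, 78, 202), (17, 78, 202)]
340 [(18, 101, 220), (18, 100, 222), (19, 99, 223), (18, 99, 225), (18, 100, 225), (18, 97, 225), (18, 82, 223), (17, 42, 220), (15, 9, 221), (30, 1, 216), (18, 22, 205), (20, 68, 213), (20, 88, 222), (18, 104, 220), (16, 123, 216), (16, 132, 213), (15, 133, 214), (15, 134, 215), (15, 134, 215), (16, 135, 213), (15, 135, 213), (15, 134, 215), (1
[... 2990 characters left out ...]
4, 221], [16, 134, 221], [16, 134, 221], [16, 134, 221], [16, 134, 222], [16, 134, 221], [15, 133, 221], [16, 129, 221], [15, 117, 221], [14, 98, 222], [14, 81, 223], [14, 75, 223], [14, 81, 223], [14, 95, 222], [15, 114, 221], [16, 129, 221], [16, 133, 220], [16, 134, 220], [16, 134, 220], [15, 133, 219], [16, 135, 219], [16, 133, 218], [16, 135, 218], [16, 133, 218], [16, 133, 218], [16, 133, 218], [15, 133, 218], [15, 133, 218], [15, 133, 218], [15, 135, 218], [15, 133, 218], [15, 133, 218], [15, 133, 217], [15, 130, 215], [16, 121, 213], [18, 104, 218], [19, 94, 224], [19, 92, 227], [19, 92, 227], [19, 93, 226], [18, 94, 222], [17, 97, 214], [16, 101, 205], [15, 100, 201], [16, 96, 196]]
```

```bash
cat >> h.py <<'E'
def cross(prof,th,start,rising):
    # first subpixel crossing of th from start
    p=prof.astype(float)
    for i in range(start,len(p)-1):
        a,b=p[i],p[i+1]
        if (rising and a<th<=b) or (not rising and a>=th>b): return i+(th-a)/(b-a)
    return np.nan
def fitline(P):  # robust line, returns point, dir (xy)
    P=np.array(P); P=P[~np.isnan(P).any(1)]
    vx,vy,x,y=cv2.fitLine(P[:,:2].astype(np.float32),cv2.DIST_HUBER,0,1e-5,1e-5).ravel()
    return np.array([x,y]),np.array([vx,vy])
E
cat > meas.py <<'E'
from h import *
np.set_printoptions(precision=4,suppress=True,linewidth=200)
import json,os
def press(im):
    hsv=cv2.cvtColor(im,cv2.COLOR_RGB2HSV);S=hsv[...,1];V=hsv[...,2]
    cols=[c for c in range(303,376) if not 315<c<345]
    ff=[ray("top",c,170+cross(S[170:,c],45,0,True)+0.0,.0895) for c in list(range(304,318))+list(range(338,378))]
    fr=[ray("top",c,195+cross(V[195:,c],200,0,False),.0725) for c in list(range(302,320))+list(range(336,376))]
    return fitline(ff),fitline(fr),S,V
if __name__=="__main__":
    im=cv2.imread("pics/top0.png")[...,::-1].copy()
    (fp,fd),(rp,rd),S,V=press(im)
    for n,p,d in(("fence",fp,fd),("front",rp,rd)): print(n,p,d,"yaw",np.arctan(-d[0]/d[1]))
    d=-fd if fd[1]<0 else fd; n=np.array([d[1],-d[0]])
    print("gap fence-front (want .135)",(fp-rp)@n)
    for v in(178,182,186,190,194,198,200):
        print(v,"V left",V[v,294:304].tolist(),"right S",S[v,372:388].tolist(),"V",V[v,372:388].tolist())
E
python3 meas.py
```

```text
fence [ 0.6538 -0.0008] [0.0813 0.9967] yaw -0.08136745
front [ 0.521 -0.007] [0.0834 0.9965] yaw -0.083487816
gap fence-front (want .135) 0.13180417
178 V left [200, 199, 200, 205, 215, 223, 227, 228, 227, 226] right S [87, 87, 84, 83, 80, 79, 78, 78, 79, 87, 99, 105, 105, 105, 105, 105] V [220, 220, 222, 224, 225, 224, 220, 217, 216, 217, 213, 206, 204, 207, 209, 209]
182 V left [200, 201, 202, 209, 219, 226, 228, 228, 228, 228] right S [135, 134, 119, 87, 63, 61, 73, 82, 86, 91, 101, 111, 115, 116, 114, 113] V [209, 209, 210, 212, 219, 225, 228, 228, 226, 221, 213, 210, 213, 214, 215, 213]
186 V left [204, 204, 205, 211, 220, 226, 228, 228, 228, 228] right S [135, 131, 117, 103, 95, 93, 93, 93, 89, 86, 89, 96, 93, 91, 94, 96] V [211, 212, 215, 220, 225, 225, 226, 225, 223, 217, 209, 204, 202, 201, 201, 202]
190 V left [200, 199, 202, 211, 221, 226, 228, 228, 228, 228] right S [133, 130, 121, 104, 94, 92, 92, 93, 94, 97, 101, 100, 96, 91, 91, 92] V [217, 215, 213, 218, 224, 227, 227, 226, 222, 214, 205, 201, 196, 193, 193, 193]
194 V left [196, 197, 202, 213, 222, 227, 228, 228, 228, 228] right S [135, 128, 111, 95, 88, 87, 86, 87, 90, 95, 100, 104, 109, 110, 108, 107] V [216, 214, 213, 219, 225, 228, 228, 225, 218, 209, 206, 208, 212, 215, 214, 212]
198 V left [205, 206, 210, 219, 225, 227, 227, 223, 221, 223] right S [113, 107, 95, 85, 80, 79, 79, 82, 88, 100, 111, 116, 118, 118, 117, 116] V [214, 216, 217, 222, 226, 228, 228, 227, 223, 217, 213, 213, 214, 216, 218, 217]
200 V left [209, 209, 212, 220, 225, 227, 227, 226, 226, 227] right S [88, 85, 82, 79, 79, 79, 79, 82, 88, 99, 109, 109, 109, 108, 110, 113] V [226, 226, 227, 227, 228, 228, 228, 227, 222, 216, 213, 213, 216, 217, 216, 213]
```

```bash
cat >> h.py <<'E'
def spot(im,guess):  # centroid of white spot (low S) around guess pixel
    u,v=map(int,np.round(guess)); S=cv2.cvtColor(im,cv2.COLOR_RGB2HSV)[...,1].astype(float)
    yy,xx=np.mgrid[v-6:v+7,u-6:u+7]; wt=np.clip(125-S[v-6:v+7,u-6:u+7],0,80); wt[np.hypot(xx-guess[0],yy-guess[1])>6]=0
    return np.array([(wt*xx).sum(),(wt*yy).sum()])/wt.sum()
E
cat > m2.py <<'E'
from h import *
np.set_printoptions(precision=4,suppress=True,linewidth=200)
im=cv2.imread("pics/top0.png")[...,::-1].copy()
hsv=cv2.cvtColor(im,cv2.COLOR_RGB2HSV);S=hsv[...,1].astype(float);V=hsv[...,2].astype(float)
L=np.mean([ray("top",290+cross(V[v,290:],214,0,True),v,.0725) for v in range(184,197)],0)
R=np.mean([ray("top",376+cross(V[v,376:],215,0,False),v,.0725) for v in range(188,197)],0)
yaw=-.082; ex=np.array([np.cos(yaw),np.sin(yaw)]); ey=np.array([-np.sin(yaw),np.cos(yaw)])
print("L,R",L,R,"width",(L-R)[:2]@ey)
fp=np.array([.6554,-.0008]);rp=np.array([.521,-.007])
ox=((fp@ex-.035)+(rp@ex+.1))/2; oy=((L[:2]@ey-.125)+(R[:2]@ey+.245))/2
O=ox*ex+oy*ey; print("origin",O,"ram",O-.002*ex,"ball",O-.159*ex)
g=spot(im,(351,187)); g=spot(im,g); G=ray("top",*g,.0865)[:2]; print("spot px",g,G,"press frame",(G-O)@ex,(G-O)@ey)
for nm,rows,st,ri in(("front",range(338,372),192,False),("back",range(338,372),173,True)):
    P=[ray("top",c,st+cross(S[st:,c],110,0,ri),.0845) for c in rows if ri or abs(c-351)>0]
    p,d=fitline(P); print(nm,p,"yaw",np.arctan(-d[0]/d[1]),"press",(p-O)@ex,(p-O)@ey)
for nm,st,ri in(("left",328,True),("right",365,False)):
    P=[ray("top",st+cross(S[v,st:],114,0,ri),v,.0845) for v in range(183,194)]
    p,d=fitline(P); print(nm,p,"press",(p-O)@ex,(p-O)@ey)
E
python3 m2.py
```

```text
L,R [0.5899 0.1922 0.0725] [ 0.5749 -0.1782  0.0725] width 0.3704379214542802
origin [0.6264 0.0636] ram [0.6244 0.0638] ball [0.4679 0.0766]
spot px [350.906  186.3007] [ 0.6015 -0.0453] press frame -0.01585343676893939 -0.11057252492570777
front [ 0.5531 -0.0642] yaw -0.101511076 press -0.06253597841320163 -0.1333947829148991
back [ 0.6363 -0.0603] yaw -0.08887596 press 0.020057155909052903 -0.12265595058845058
left [0.5976 0.0312] press -0.0259908308135156 -0.03466586586361044
right [ 0.592  -0.1485] press -0.01689776749436373 -0.2142200700656024
```

Everything agrees with the given sizes: the table measures 370 mm wide, and the board is about 15 mm short of the fence with 110.6 mm left to slide. The press origin is (0.6264, 0.0636) with yaw -0.082. Now I lift and move over, clear of the lever.

{"fn": "arm_command", "kwargs": {
  "xyz": [
    [0,0,0.04],
    [0,0,0.08],
    [0,0,0.12],
    [0,0,0.16],
    [0,0,0.2],
    [0.015,-0.036,0.2],
    [0.03,-0.072,0.2],
    [0.045,-0.108,0.2],
    [0.06,-0.144,0.2],
    [0.075,-0.18,0.2],
    [0.09,-0.216,0.2],
    [0.105,-0.252,0.2],
    [0.12,-0.288,0.2],
    [0.135,-0.324,0.2],
    [0.15,-0.36,0.2],
    [0.165,-0.396,0.2],
    [0.18,-0.432,0.2],
    [0.195,-0.468,0.2],
    [0.21,-0.504,0.2],
    [0.225,-0.54,0.2]
  ],
  "rot": [
    [0,0,0],
    [0,0,0],
    [0,0,0],
    [0,0,0],
    [0,0,0],
    [0,0,0.03],
    [0,0,0.06],
    [0,0,0.09],
    [0,0,0.12],
    [0,0,0.15],
    [0,0,0.18],
    [0,0,0.21],
    [0,0,0.24],
    [0,0,0.27],
    [0,0,0.3],
    [0,0,0.32],
    [0,0,0.34],
    [0,0,0.358],
    [0,0,0.358],
    [0,0,0.358]
  ],
  "grip": 1
}}

```text
time: 2.57
ee_pos: [0.4913, 0.0235, 0.423]
eef_rot: [0.041, 0.999, 0.0, 0.0]
ft_force: [0.8, 0.8, -0.0]
width: 0.0867
grip_force: 0.0
```

{"fn": "arm_command", "kwargs": {
  "xyz": [
    [0.013,-0.033,0],
    [0.026,-0.066,0],
    [0.039,-0.0975,0],
    [0.039,-0.0975,-0.04],
    [0.039,-0.0975,-0.08],
    [0.039,-0.0975,-0.12],
    [0.039,-0.0975,-0.16],
    [0.039,-0.0975,-0.2],
    [0.039,-0.0975,-0.24],
    [0.039,-0.0975,-0.28],
    [0.039,-0.0975,-0.31],
    [0.039,-0.0975,-0.33],
    [0.039,-0.0975,-0.34],
    [0.039,-0.0975,-0.345],
    [0.039,-0.0975,-0.345],
    [0.039,-0.0975,-0.345]
  ],
  "rot": [
    [0,0,0],
    [0,0,0],
    [0,0,0],
    [0,0,0],
    [0,0,0],
    [0,0,0],
    [0,0,0],
    [0,0,0],
    [0,0,0],
    [0,0,0],
    [0,0,0],
    [0,0,0],
    [0,0,0],
    [0,0,0],
    [0,0,0],
    [0,0,0]
  ]
}}

```text
time: 3.9
ee_pos: [0.531, -0.072, 0.0788]
eef_rot: [0.041, 0.999, 0.0, 0.001]
ft_force: [0.0, -0.3, 0.3]
width: 0.0871
grip_force: 0.0
```

{"fn": "arm_command", "kwargs": {
  "xyz": [
    [0.004,0,-0.002],
    [0.008,-0.001,-0.002],
    [0.01,-0.001,-0.002],
    [0.012,-0.001,-0.002],
    [0.014,-0.001,-0.002],
    [0.016,-0.001,-0.002],
    [0.018,-0.0015,-0.002],
    [0.02,-0.0015,-0.002],
    [0.022,-0.002,-0.002],
    [0.023,-0.002,-0.002],
    [0.023,-0.002,-0.002]
  ],
  "rot": [
    [0,0,0],
    [0,0,0],
    [0,0,0],
    [0,0,0],
    [0,0,0],
    [0,0,0],
    [0,0,0],
    [0,0,0],
    [0,0,0],
    [0,0,0],
    [0,0,0]
  ]
}}

```text
time: 4.82
ee_pos: [0.5535, -0.074, 0.0756]
eef_rot: [0.041, 0.999, -0.0, 0.0]
ft_force: [-0.5, -0.1, 0.4]
width: 0.0868
grip_force: 0.4
```

{"fn": "arm_command", "kwargs": {
  "xyz": [
    [0.001,0,0],
    [0.002,0,0],
    [0.003,0,0],
    [0.004,0,0],
    [0.004,0,0]
  ],
  "rot": [
    [0,0,0],
    [0,0,0],
    [0,0,0],
    [0,0,0],
    [0,0,0]
  ]
}}

```text
time: 5.23
ee_pos: [0.5561, -0.074, 0.0754]
eef_rot: [0.041, 0.999, 0.0, -0.001]
ft_force: [-7.9, 0.9, 5.8]
width: 0.0866
grip_force: 3.9
```

```bash
python3 -c "
from h import *
im=snap('side','s1'); cv2.imwrite('pics/s1c.png',cv2.resize(im[180:310,260:400][...,::-1],None,fx=4,fy=4,interpolation=cv2.INTER_CUBIC)); print(r.read_state()['ft_force'])"
```

```text
[-7.39636893  0.57970651  6.0011906 ]
```

View pics/s1c.png

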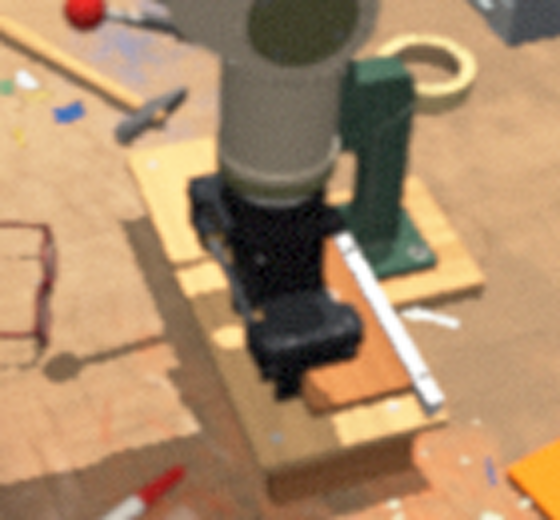

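The board lies flush against the fence, with 8 N of contact. I back off, turn the fingers to lie along the press x axis, and go to the right end.

{"fn": "arm_command", "kwargs": {
  "xyz": [
    [-0.01,0.001,0],
    [-0.02,0.002,0],
    [-0.02,0.002,0.03],
    [-0.02,0.002,0.07],
    [-0.01,-0.01,0.07],
    [0,-0.02,0.07],
    [0.01,-0.03,0.07],
    [0.02,-0.045,0.07],
    [0.025,-0.06,0.07],
    [0.03,-0.075,0.07],
    [0.035,-0.09,0.07],
    [0.04,-0.101,0.07],
    [0.04,-0.101,0.07],
    [0.04,-0.101,0.07],
    [0.04,-0.101,0.07],
    [0.04,-0.101,0.07],
    [0.04,-0.101,0.07],
    [0.04,-0.101,0.07],
    [0.04,-0.101,0.07]
  ],
  "rot": [
    [0,0,0],
    [0,0,0],
    [0,0,0],
    [0,0,-0.1],
    [0,0,-0.22],
    [0,0,-0.34],
    [0,0,-0.46],
    [0,0,-0.58],
    [0,0,-0.7],
    [0,0,-0.82],
    [0,0,-0.94],
    [0,0,-1.06],
    [0,0,-1.18],
    [0,0,-1.3],
    [0,0,-1.42],
    [0,0,-1.52],
    [0,0,-1.571],
    [0,0,-1.571],
    [0,0,-1.571]
  ],
  "grip": 0.35
}}

```text
time: 6.87
ee_pos: [0.5975, -0.1749, 0.1456]
eef_rot: [0.735, 0.678, 0.0, 0.0]
ft_force: [-0.6, -1.7, 0.2]
width: 0.0302
grip_force: 0.0
```

Run:
```python
from h import *
im=snap("top","t2")
cv2.imwrite("pics/t2c.png",cv2.resize(im[130:230,270:400][...,::-1],None,fx=5,fy=5,interpolation=cv2.INTER_CUBIC))
s=r.read_state();print(s["ee_pos"],s["eef_rot"],s["width"])
```

```text
[ 0.59734728 -0.17492828  0.14558497] [7.34671146e-01 6.78423337e-01 7.48401329e-05 2.77805288e-04] 0.030373570228713793
```

View pics/t2c.png

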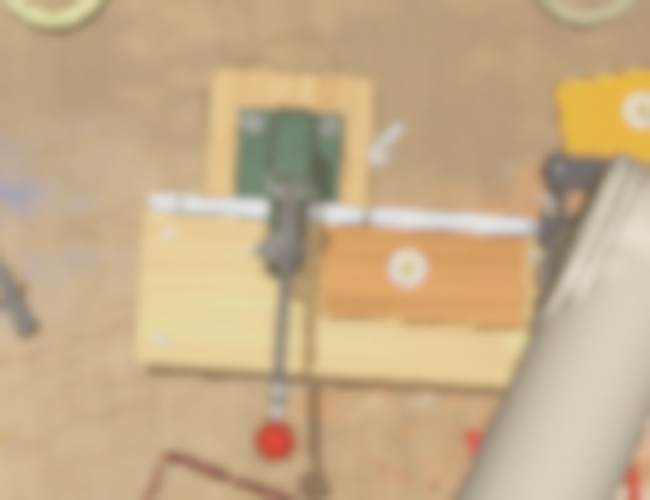

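Flush on the fence, with the grommet at about full-image (351.4, 183.4). I measure its position again before sliding.

```bash
cat > m3.py <<'E'
from h import *
import sys
np.set_printoptions(precision=4,suppress=True,linewidth=200)
yaw=-.082; ex=np.array([np.cos(yaw),np.sin(yaw)]); ey=np.array([-np.sin(yaw),np.cos(yaw)]);O=np.array([.6264,.0636])
def pf(p): return np.array([(p[:2]-O)@ex,(p[:2]-O)@ey])
def left(im,st):  # left edge of board, press y
    S=cv2.cvtColor(im,cv2.COLOR_RGB2HSV)[...,1].astype(float)
    return np.array([pf(ray("top",st+cross(S[v,st:],110,0,True),v,.0845)) for v in range(181,193)])
E
python3 - <<'E'
from m3 import *
im=cv2.imread("pics/t2.png")[...,::-1].copy()
g=spot(im,(351.4,183.4));g=spot(im,g);print(g,pf(ray("top",*g,.0865)))
print(left(im,328))
p=[pf(ray("top",c,190+cross(cv2.cvtColor(im,cv2.COLOR_RGB2HSV)[190:,c,1].astype(float),110,0,False),.0845)) for c in range(338,372,4)];print(np.array(p))
E
```

```text
[351.0549 183.1731] [-0.0021 -0.1104]
[[ 0.0025 -0.0313]
 [-0.0019 -0.0316]
 [-0.0063 -0.031 ]
 [-0.0108 -0.0313]
 [-0.0151 -0.0321]
 [-0.0195 -0.0328]
 [-0.024  -0.0326]
 [-0.0283 -0.0333]
 [-0.0327 -0.0343]
 [-0.0371 -0.0352]
 [-0.0415 -0.0355]
 [-0.0457 -0.0379]]
[[-0.0492 -0.0558]
 [-0.0489 -0.0735]
 [-0.0483 -0.0911]
 [-0.0488 -0.1088]
 [-0.0496 -0.1265]
 [-0.0495 -0.1441]
 [-0.0488 -0.1617]
 [-0.0508 -0.1795]
 [-0.0493 -0.197 ]]
```

{"fn": "arm_command", "kwargs": {
  "xyz": [
    [0,0,-0.03],
    [0,0,-0.05],
    [0,0,-0.063],
    [0,0,-0.069],
    [0,0,-0.069],
    [0.0005,0.005,-0.069],
    [0.0008,0.01,-0.069],
    [0.001,0.012,-0.069],
    [0.001,0.014,-0.069],
    [0.001,0.016,-0.069],
    [0.0015,0.018,-0.069],
    [0.0016,0.02,-0.069],
    [0.0016,0.02,-0.069]
  ],
  "rot": [
    [0,0,0],
    [0,0,0],
    [0,0,0],
    [0,0,0],
    [0,0,0],
    [0,0,0],
    [0,0,0],
    [0,0,0],
    [0,0,0],
    [0,0,0],
    [0,0,0],
    [0,0,0],
    [0,0,0]
  ]
}}

```text
time: 8.0
ee_pos: [0.5989, -0.1549, 0.0769]
eef_rot: [0.735, 0.678, 0.0, 0.0]
ft_force: [0.4, -3.3, 2.7]
width: 0.0303
grip_force: 1.4
```

{"fn": "arm_command", "kwargs": {
  "xyz": [
    [0.0004,0.005,0],
    [0.0008,0.01,0],
    [0.0012,0.015,0],
    [0.0016,0.02,0],
    [0.002,0.025,0],
    [0.0025,0.03,0],
    [0.003,0.036,0],
    [0.0035,0.042,0],
    [0.004,0.048,0],
    [0.0045,0.054,0],
    [0.005,0.06,0],
    [0.0055,0.066,0],
    [0.006,0.072,0],
    [0.0064,0.077,0],
    [0.0068,0.082,0],
    [0.0072,0.086,0],
    [0.0074,0.09,0],
    [0.0076,0.0925,0],
    [0.0078,0.094,0],
    [0.0078,0.094,0]
  ],
  "rot": [
    [0,0,0],
    [0,0,0],
    [0,0,0],
    [0,0,0],
    [0,0,0],
    [0,0,0],
    [0,0,0],
    [0,0,0],
    [0,0,0],
    [0,0,0],
    [0,0,0],
    [0,0,0],
    [0,0,0],
    [0,0,0],
    [0,0,0],
    [0,0,0],
    [0,0,0],
    [0,0,0],
    [0,0,0],
    [0,0,0]
  ]
}}

```text
time: 9.67
ee_pos: [0.6065, -0.0604, 0.0765]
eef_rot: [0.735, 0.678, 0.0, -0.0]
ft_force: [0.2, -0.9, 0.1]
width: 0.0303
grip_force: 0.3
```

```bash
cat > m4.py <<'E'
from m3 import *
n=sys.argv[1]; im=snap("top",n)
cv2.imwrite(f"pics/{n}c.png",cv2.resize(im[130:230,270:400][...,::-1],None,fx=5,fy=5,interpolation=cv2.INTER_CUBIC))
L=left(im,300);print("left",L[:,1],np.median(L[2:8,1]))
S=cv2.cvtColor(im,cv2.COLOR_RGB2HSV)[...,1].astype(float)
print("front",np.array([pf(ray("top",c,187+cross(S[187:,c],110,0,False),.0845)) for c in list(range(312,324,2))+list(range(328,346,2))]))
snap("side",n+"s")
print("ref board side",pf(w("side",[0,0,0])))
for l in("grommet_top","ram_tip","pattern_board"):
    print(l,[(round(d["conf"],2),pf(w("side",d["at"])),w("side",d["at"])[2]) for d in r.spot_point(l,"side")[:3]])
s=r.read_state();print(pf(s["ee_pos"]),s["ft_force"],s["time"])
E
python3 m4.py t3
```

```text
left [ 0.0639  0.064   0.0639  0.0631  0.0625  0.0624  0.0627  0.0627  0.0627  0.0618  0.0569 -0.0146] 0.06269796102308203
front [[-0.0466  0.0591]
 [-0.0477  0.0502]
 [-0.047   0.0414]
 [-0.0478  0.0326]
 [-0.0481  0.0237]
 [-0.0487  0.0148]
 [-0.0431 -0.0113]
 [-0.0494 -0.0205]
 [-0.0514 -0.0295]
 [-0.0499 -0.0382]
 [-0.0498 -0.047 ]
 [-0.0492 -0.0558]
 [-0.0495 -0.0647]
 [-0.049  -0.0735]
 [-0.0424 -0.0819]]
ref board side [-0.3529 -0.8746]
grommet_top [(0.5, array([ 0.1696, -0.3257]), np.float64(0.019511047967942674))]
ram_tip []
pattern_board [(0.6, array([ 0.1686, -0.337 ]), np.float64(-0.0009393680160875162)), (0.48, array([-0.0036, -0.0238]), np.float64(0.0738627980054275))]
[-0.0098 -0.1253] [-0.3556  0.6294 -0.0009] 9.9167
```

View pics/t3c.png

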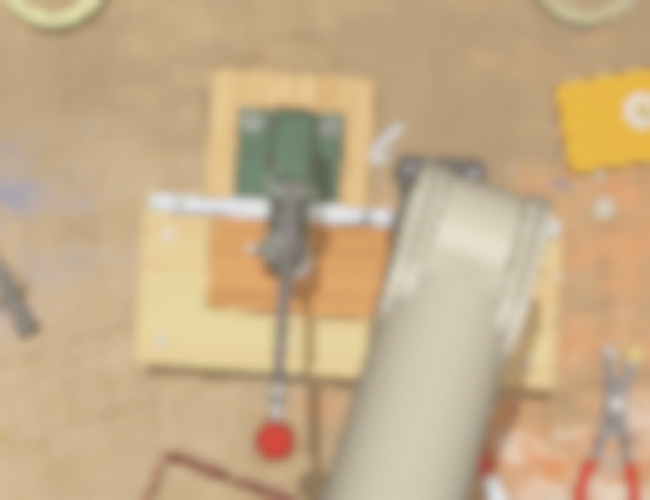

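Run:
```python
from m3 import *
im=cv2.imread("pics/t3s.png")[190:290,290:400]
cv2.imwrite("pics/t3sc.png",cv2.resize(im,None,fx=6,fy=6,interpolation=cv2.INTER_CUBIC))
def W(x,y,z): return np.r_[O+x*ex+y*ey,z]
for n,p in(("ram",W(-.002,0,.097)),("rambottomproj grommet top",W(-.002,0,.0905)),("lcorner f",W(-.049,.075,.0845)),("grom now",W(-.002,-.012,.0905)),("tableFL",W(-.1,.125,.0725)),("tableFR",W(-.1,-.245,.0725)),("rc",W(-.049,-.117,.0845))):
    q=pix("side",p);print(n,q,(q-[290,190])*6)
t=cv2.cvtColor(cv2.imread("pics/t3.png"),cv2.COLOR_BGR2HSV)
print(t[186,302:322].tolist()); t=cv2.cvtColor(cv2.imread("pics/t2.png"),cv2.COLOR_BGR2HSV);print(t[186,325:345].tolist())
```

```text
ram [327.1845 229.6191] [223.1069 237.7145]
rambottomproj grommet top [327.1144 231.0198] [222.6862 246.1188]
lcorner f [307.6081 221.4445] [105.6488 188.6672]
grom now [328.3051 233.2701] [229.8309 259.6207]
tableFL [290.2308 218.1286] [  1.3851 168.7715]
tableFR [323.9266 296.4898] [203.5594 638.9391]
rc [325.6962 258.9678] [214.1769 413.807 ]
[[22, 79, 231], [22, 79, 231], [22, 79, 231], [22, 81, 231], [22, 79, 231], [22, 79, 231], [23, 79, 231], [22, 79, 231], [21, 85, 230], [19, 99, 226], [17, 118, 223], [16, 129, 222], [16, 132, 222], [16, 133, 222], [16, 132, 223], [16, 132, 223], [16, 132, 223], [16, 132, 223], [16, 132, 224], [16, 132, 223]]
[[22, 71, 180], [19, 52, 151], [17, 51, 144], [17, 79, 159], [18, 96, 173], [18, 101, 180], [18, 101, 181], [18, 102, 183], [18, 108, 192], [17, 118, 209], [16, 125, 220], [16, 130, 223], [16, 133, 223], [16, 133, 223], [16, 132, 223], [16, 133, 223], [16, 133, 223], [16, 133, 224], [16, 133, 223], [16, 133, 223]]
```

View pics/t3sc.png

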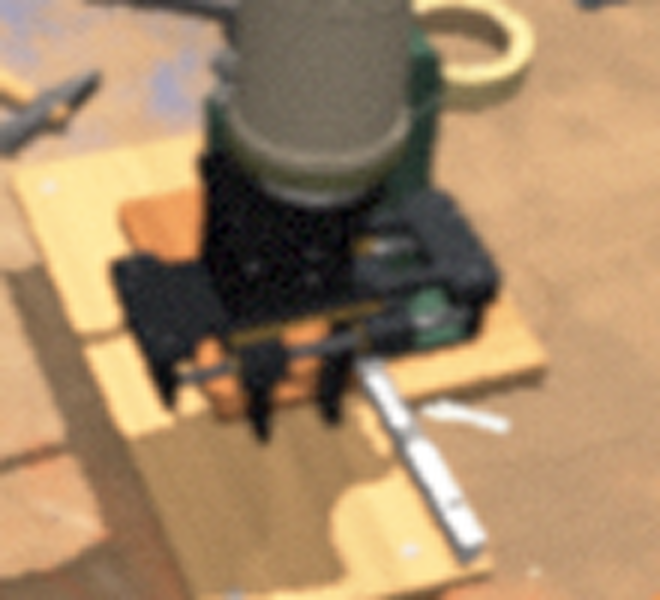

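{"fn": "arm_command", "kwargs": {
  "xyz": [
    [0.0002,0.003,0],
    [0.0004,0.006,0],
    [0.0006,0.008,0],
    [0.0008,0.01,0],
    [0.0009,0.011,0],
    [0.0009,0.0115,0],
    [0.0009,0.0115,0]
  ],
  "rot": [
    [0,0,0],
    [0,0,0],
    [0,0,0],
    [0,0,0],
    [0,0,0],
    [0,0,0],
    [0,0,0]
  ]
}}

```text
time: 10.5
ee_pos: [0.6074, -0.0492, 0.0766]
eef_rot: [0.735, 0.678, 0.0, -0.0]
ft_force: [1.1, -0.1, -0.2]
width: 0.0305
grip_force: 0.0
```

{"fn": "arm_command", "kwargs": {
  "xyz": [
    [0,-0.01,0],
    [-0.001,-0.02,0],
    [-0.001,-0.03,0.03],
    [-0.01,-0.05,0.07],
    [-0.02,-0.08,0.11],
    [-0.03,-0.11,0.15],
    [-0.04,-0.14,0.19],
    [-0.04,-0.16,0.22],
    [-0.04,-0.16,0.22]
  ],
  "rot": [
    [0,0,0],
    [0,0,0],
    [0,0,0],
    [0,0,0],
    [0,0,0],
    [0,0,0],
    [0,0,0],
    [0,0,0],
    [0,0,0]
  ]
}}

```text
time: 11.25
ee_pos: [0.566, -0.2143, 0.3006]
eef_rot: [0.737, 0.676, 0.001, 0.002]
ft_force: [0.8, -0.8, -0.9]
width: 0.0305
grip_force: 0.0
```

```bash
python3 m4.py t4
python3 - <<'E'
from m3 import *
im=cv2.imread("pics/t4.png")[...,::-1].copy();S=cv2.cvtColor(im,cv2.COLOR_RGB2HSV)[...,1].astype(float)
print("right",np.array([pf(ray("top",335+cross(S[v,335:],112,0,False),v,.0845)) for v in range(181,193)])[:,1])
im=cv2.imread("pics/t4s.png")[190:290,290:400]
cv2.imwrite("pics/t4sc.png",cv2.resize(im,None,fx=6,fy=6,interpolation=cv2.INTER_CUBIC))
E
```

```text
left [ 0.0755  0.0755  0.0752  0.0748  0.0747  0.0748  0.0751  0.0749  0.0742  0.073   0.0657 -0.0141] 0.07486112336704594
front [[-0.0481  0.059 ]
 [-0.0477  0.0502]
 [-0.0473  0.0414]
 [-0.0478  0.0326]
 [-0.0479  0.0237]
 [-0.0487  0.0148]
 [-0.0444 -0.0114]
 [-0.0498 -0.0205]
 [-0.0515 -0.0295]
 [-0.0499 -0.0382]
 [-0.05   -0.047 ]
 [-0.0497 -0.0559]
 [-0.0497 -0.0647]
 [-0.0492 -0.0735]
 [-0.0489 -0.0823]]
ref board side [-0.3529 -0.8746]
grommet_top [(0.54, array([ 0.165, -0.323]), np.float64(0.017814409920177576))]
ram_tip []
pattern_board [(0.71, array([ 0.1654, -0.3381]), np.float64(-0.00020314817767530524)), (0.59, array([-0.0062, -0.0132]), np.float64(0.0765081724143224))]
[-0.0368 -0.277 ] [0.6897 0.0546 0.303 ] 11.5
right [-0.1028 -0.1027 -0.1029 -0.1032 -0.1029 -0.1023 -0.1007 -0.1009 -0.1009 -0.1013 -0.1008 -0.1   ]
```

View pics/t4sc.png

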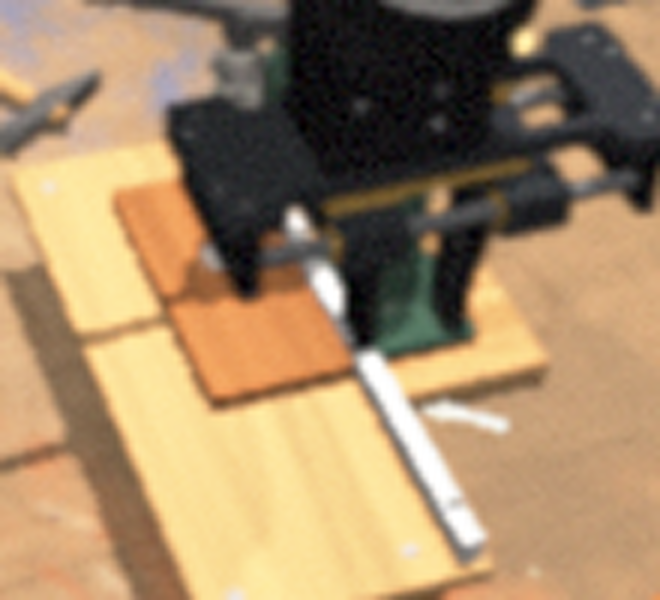

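{"fn": "arm_command", "kwargs": {
  "xyz": [
    [0,0,0.04],
    [0,0,0.08],
    [0,0,0.12],
    [-0.01,0.03,0.12],
    [-0.02,0.06,0.12],
    [-0.03,0.09,0.12],
    [-0.04,0.12,0.12],
    [-0.05,0.15,0.12],
    [-0.06,0.18,0.12],
    [-0.07,0.21,0.12],
    [-0.08,0.24,0.12],
    [-0.09,0.27,0.12],
    [-0.098,0.291,0.12],
    [-0.098,0.291,0.12],
    [-0.098,0.291,0.12]
  ],
  "rot": [
    [0,0,0],
    [0,0,0],
    [0,0,0],
    [0,0,0],
    [0,0,0],
    [0,0,0],
    [0,0,0],
    [0,0,0],
    [0,0,0],
    [0,0,0],
    [0,0,0],
    [0,0,0],
    [0,0,0],
    [0,0,0],
    [0,0,0]
  ],
  "grip": 0
}}

```text
time: 12.75
ee_pos: [0.4686, 0.0836, 0.4154]
eef_rot: [0.734, 0.679, -0.001, -0.0]
ft_force: [0.5, -0.5, -0.6]
width: 0.0005
grip_force: 0.0
```

Run:
```python
from m3 import *
im=snap("side","t5s")
cv2.imwrite("pics/t5sc.png",cv2.resize(im[190:290,290:400][...,::-1],None,fx=6,fy=6,interpolation=cv2.INTER_CUBIC))
for l in("grommet_top","ram_tip","lever_ball","pattern_board"):
    print(l,[(round(d["conf"],2),pf(w("side",d["at"])),w("side",d["at"])[2]) for d in r.spot_point(l,"side")[:3]])
s=r.read_state();print(s["ee_pos"],pf(s["ee_pos"]),s["width"],s["time"],s["joint_positions"])
```

```text
grommet_top [(0.38, array([ 0.1682, -0.3259]), np.float64(0.022327837493131608))]
ram_tip [(0.62, array([0.0031, 0.0007]), np.float64(0.09715371687878327))]
lever_ball [(0.84, array([-0.1588, -0.0009]), np.float64(0.3294492502348584))]
pattern_board [(0.67, array([-0.0013, -0.0138]), np.float64(0.075252925273672)), (0.64, array([ 0.168 , -0.3405]), np.float64(-0.0030313379825527287)), (0.22, array([0.0012, 0.001 ]), np.float64(0.09871338237678418))]
[0.4696 0.0806 0.4163] [-0.1577  0.0041] 0.0004228130156976348 13.0 [-1.0054 -0.081   0.6955  1.5017  0.0526  1.7023 -0.3883]
```

View pics/t5sc.png

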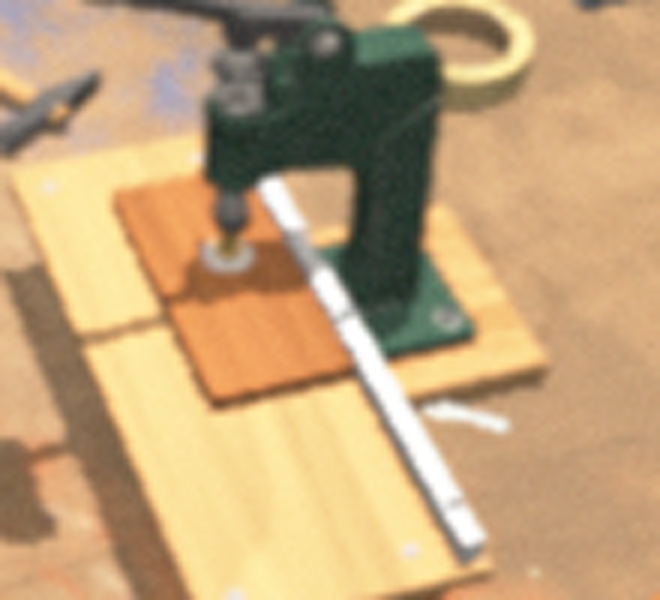

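The grommet sits under the ram: the white spot centre at crop (227,253) is directly below the ram tip at (231,236), and the networks agree to about 1 mm. Now the handle.

{"fn": "arm_command", "kwargs": {
  "xyz": [
    [-0.001,-0.003,-0.025],
    [-0.0015,-0.004,-0.05],
    [-0.0015,-0.004,-0.06],
    [-0.002,-0.004,-0.07],
    [-0.0045,-0.004,-0.077],
    [-0.0065,-0.0038,-0.084],
    [-0.0085,-0.0036,-0.091],
    [-0.0095,-0.0035,-0.097],
    [-0.0095,-0.0035,-0.097]
  ],
  "rot": [
    [0,0,0],
    [0,0,0],
    [0,0,0],
    [0,0,0],
    [0,0,0],
    [0,0,0],
    [0,0,0],
    [0,0,0],
    [0,0,0]
  ]
}}

```text
time: 13.75
ee_pos: [0.4594, 0.0783, 0.3197]
eef_rot: [0.735, 0.678, 0.0, -0.0]
ft_force: [-1.9, -0.0, 2.8]
width: 0.0004
grip_force: 1.4
```

Run:
```python
from m3 import *
s=r.read_state();print(pf(s["ee_pos"]),s["ee_pos"],s["ft_force"])
snap("side","t6s")
print([(round(d["conf"],2),pf(w("side",d["at"])),w("side",d["at"])[2]) for d in r.spot_point("lever_ball","side")[:2]])
```

```text
[-0.1676  0.0009] [0.4594 0.0783 0.3197] [-1.882  -0.0066  2.8417]
[(0.88, array([-0.1695, -0.0015]), np.float64(0.30420376218798706))]
```

{"fn": "arm_command", "kwargs": {
  "xyz": [
    [-0.002,0,-0.007],
    [-0.004,0.0003,-0.014],
    [-0.006,0.0005,-0.022],
    [-0.007,0.0006,-0.03],
    [-0.008,0.0006,-0.038],
    [-0.009,0.0007,-0.046],
    [-0.0095,0.0008,-0.054],
    [-0.0098,0.0008,-0.062],
    [-0.0095,0.0008,-0.07],
    [-0.009,0.0007,-0.077],
    [-0.009,0.0007,-0.081],
    [-0.009,0.0007,-0.083],
    [-0.009,0.0007,-0.083],
    [-0.009,0.0007,-0.083]
  ],
  "rot": [
    [0,0,0],
    [0,0,0],
    [0,0,0],
    [0,0,0],
    [0,0,0],
    [0,0,0],
    [0,0,0],
    [0,0,0],
    [0,0,0],
    [0,0,0],
    [0,0,0],
    [0,0,0],
    [0,0,0],
    [0,0,0]
  ]
}}

```text
time: 15.02
ee_pos: [0.4506, 0.0794, 0.2382]
eef_rot: [0.735, 0.678, 0.0, -0.001]
ft_force: [-12.2, -0.4, 17.6]
width: 0.0008
grip_force: 9.4
```

{"fn": "arm_command", "kwargs": {
  "xyz": [
    [0,0,-0.002],
    [0,0,-0.003],
    [0,0,-0.003],
    [0,0,-0.003]
  ],
  "rot": [
    [0,0,0],
    [0,0,0],
    [0,0,0],
    [0,0,0]
  ]
}}

```text
time: 15.35
ee_pos: [0.4507, 0.0794, 0.237]
eef_rot: [0.735, 0.678, 0.001, -0.001]
ft_force: [-21.7, -2.9, 37.4]
width: 0.0004
grip_force: 19.6
```

Run:
```python
from m3 import *
s=r.read_state();print(pf(s["ee_pos"]),s["ee_pos"],s["ft_force"])
snap("side","t7s")
for l in("lever_ball","ram_tip"): print([(round(d["conf"],2),pf(w("side",d["at"])),w("side",d["at"])[2]) for d in r.spot_point(l,"side")[:2]])
```

```text
[-0.1764  0.0014] [0.4507 0.0794 0.237 ] [-21.7073  -2.8766  37.3596]
[(0.93, array([-0.1775,  0.0002]), np.float64(0.2233339594968513))]
[(0.43, array([-0.0001,  0.0023]), np.float64(0.08307904731147209))]
```

The lever is at its stop: 37 N at the ball, ball z 0.223, ram tip 0.083. Next I raise along the arc and retreat.

{"fn": "arm_command", "kwargs": {
  "xyz": [
    [0,0,0.005],
    [-0.0005,0,0.015],
    [-0.0005,0,0.025],
    [0,0,0.035],
    [0.001,0,0.045],
    [0.003,-0.0002,0.055],
    [0.005,-0.0004,0.065],
    [0.008,-0.0006,0.077],
    [0.011,-0.001,0.088],
    [0.015,-0.0012,0.098],
    [0.018,-0.0014,0.108],
    [0.018,-0.0014,0.12],
    [0.018,-0.0014,0.15],
    [0.018,-0.0014,0.19],
    [-0.01,0.03,0.19],
    [-0.03,0.06,0.19],
    [-0.05,0.09,0.19],
    [-0.07,0.12,0.19],
    [-0.07,0.12,0.19]
  ],
  "rot": [
    [0,0,0],
    [0,0,0],
    [0,0,0],
    [0,0,0],
    [0,0,0],
    [0,0,0],
    [0,0,0],
    [0,0,0],
    [0,0,0],
    [0,0,0],
    [0,0,0],
    [0,0,0],
    [0,0,0],
    [0,0,0],
    [0,0,0],
    [0,0,0],
    [0,0,0],
    [0,0,0],
    [0,0,0]
  ]
}}

```text
time: 17.08
ee_pos: [0.3766, 0.2045, 0.4235]
eef_rot: [0.732, 0.681, -0.001, -0.0]
ft_force: [-0.4, 0.4, -1.0]
width: 0.0005
grip_force: 0.0
```

Run:
```python
from m3 import *
s=r.read_state();print(s["ee_pos"],s["ft_force"],s["time"])
im=snap("side","t8s")
cv2.imwrite("pics/t8sc.png",cv2.resize(im[170:290,260:400][...,::-1],None,fx=5,fy=5,interpolation=cv2.INTER_CUBIC))
for l in("lever_ball","ram_tip","pattern_board"): print(l,[(round(d["conf"],2),pf(w("side",d["at"])),w("side",d["at"])[2]) for d in r.spot_point(l,"side")[:2]])
```

```text
[0.3766 0.2045 0.4235] [-0.4138  0.4147 -1.0076] 17.0833
lever_ball [(0.91, array([-0.1585,  0.0007]), np.float64(0.3292258951352044))]
ram_tip [(0.58, array([0.0035, 0.0013]), np.float64(0.09711116532876318)), (0.38, array([ 0.0016, -0.0021]), np.float64(-0.0008783099765699021))]
pattern_board [(0.8, array([ 0.1677, -0.339 ]), np.float64(0.0009776194043201736)), (0.58, array([-0.0021, -0.0134]), np.float64(0.07197076105752798))]
```

View pics/t8sc.png

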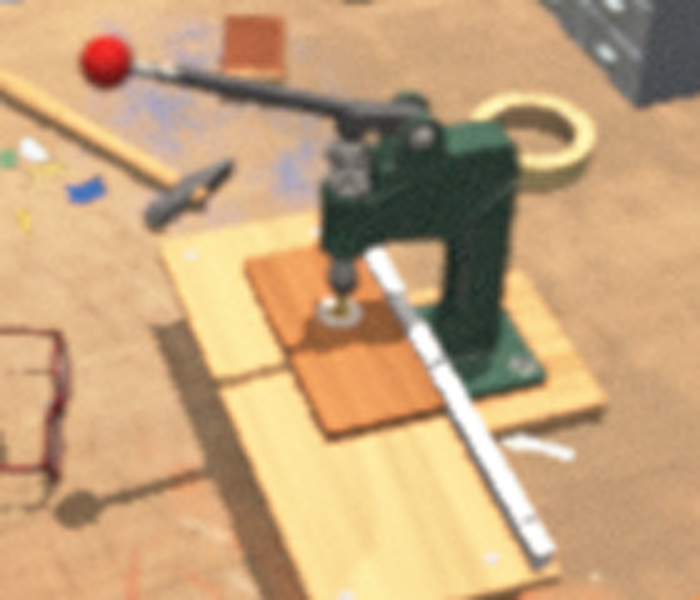

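The lever is back up, with the ball at crop (106,60). The board is still flush with the grommet at (341,310) under the ram, and the gripper is clear. Handing in.

```bash
python3 -c "
from bench import r
print(r.close_job())"
```

```text
the job is handed in; nothing more can be done
None
```

The job is handed in: I slid the board flush along the fence until the grommet was within about 2 mm of the ram axis, pushed the handle down to its stop, and let it come back up with the arm clear; the hand-in returned no verdict, and I didn't measure the grommet's final depth directly.

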